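Fill the last gap in the steriliser and draw its hot lid shut with the lid hook

TASK

Finish loading the steam steriliser and close it: lay the loose tin flat in the empty place on the grate so that the four tins lie pinwheel-fashion round a free steam gap, without shifting the other three. Then take the lid hook by its handle, catch the ring eye on the edge of the open lid with it and draw the lid over and gently down until it is fully shut; the lid is hot, so the gripper and arm must never touch it. Unhook, lay the hook back with its handle lying along its wooden board, and leave everything else where it stands.

Things in the scene. Friction and masses are not known exactly. Their poses are not given: they have to be found in the camera images.
- steriliser: Fixed steel chest, 248 (x) x 216 (y) x 92 mm high; origin: centre of underside. x away from the robot, y left; hinge side -y, ring-eye side +y. Walls 12; level grate 42 above the worktop. Places of the four tins in its x, y: tin_a (46.5,57.5), tin_c (-22.5,-57.5) long side along x; tin_b (69.5,-34.5), the empty one (-45.5,34.5) along y; square steam gap 52 wide round (12,0).
- gap (a point): Middle of the empty place, on the grate; axes as the steriliser's. The tin's long side goes along y. 35 mm are free between this place and the chest's -x wall, 8 mm to the neighbouring tins. On its +x side lies the steam gap, its middle 34.5 mm farther in -y than this point: a tin gripped across its width 30 mm to the -y side of its middle is set down with one finger in the steam gap.
- tin_center (a point): Loose flat tin, rounded corners, blue-green and yellow, on the worktop near the front edge, between steriliser and hook; 63 (x) x 105 (y) x 24 mm high, about 0.12 kg, a half turn changes nothing; this point is its centre, half-way up; its y axis is the long one.
- tin_a_center (a point): Centre of a tin already in the chest (same size), on the +y side; leave it.
- tin_b_center (a point): Centre of a tin already in the chest, on the +x side; leave it.
- tin_c_center (a point): Centre of a tin already in the chest, on the -y side; leave it.
- lid (a joint): Lid angle, rad: 0 fully shut, 1.57 upright, starts at 1.55 to 1.75. Steel lid, 254 x 216 mm, 12 thick. A stiff, damped friction hinge keeps it wherever it is left (2 to 4 N at the eye move it), so it must be drawn down until it meets the rim.
- lid_hinge (a point): Middle of the lid's hinge axis, at x 0, y -113, z 94 mm in the steriliser's frame; the axis is parallel to the steriliser's x; axes as the steriliser's.
- lid_eye (a point): Centre of the ring eye on the lid's free edge, 245 mm from the hinge axis and 50 mm to -x of its middle. Inner diameter 29 mm, bar 6 mm thick. The hole's axis (the point's x) is parallel to the hinge, so a prong pushed in along the steriliser's +x stays in while the lid turns. Lid open: about 340 mm above the worktop; shut: 100 mm above it, its centre 24 mm off the chest's +y face.
- hook_grip (a point): Lid hook, 0.16 kg, 340 mm long: its grip near the balance point, at half the height of the wooden handle (22 wide, 24 high; reaches from 100 mm behind to 50 mm ahead of here). Ahead (-y) a straight 7 mm steel rod ends in a prong bent square to +x. It lies level on its board, this point 22 mm above the worktop. -y: along the rod, prong end, x: the way the prong points.
- hook_prong (a point): Middle of the hook's prong: 235 mm ahead (-y) of hook_grip and 23 mm to +x of the rod's line, at the same height. The prong is a round bar 7 mm thick along the hook's x; its end is 22 mm beyond this point. Hooked in, this point is within 2 cm of the eye's centre.
- lid_hook: The whole lid hook; origin under the middle of its handle (25 mm behind hook_grip), axes as hook_grip.
- hook_board: Fixed thin wooden board, 40 (x) x 250 (y) x 10 mm, left of the steriliser; the hook's rest. Origin: centre of its underside. The hook starts lying along it, prong end to -y, the handle's middle within 20 mm of the board's middle, and goes back so.
- spice_jar: glass spice jar with a yellow-brown cap, 42 wide, 106 tall, at the back left of the hook (mm); leave it alone.
- salt_shaker: glass salt shaker with a grey cap, 44 wide, 90 tall, at the back left of the hook (mm); leave it alone.
- mug: white mug, 78 wide, 97 tall, at the back left (mm); leave it alone.
- garlic: garlic bulb, 53 wide, at the front, left of the middle (mm); leave it alone.
- canister: white lidded canister, 62 wide, 65 tall, at the front left (mm); leave it alone.
- lemon: lemon in the blue dish at the left, 83x58x58 (mm); leave it alone.

How it is judged:
On the way, in this order (a step that is already met when the one before it is completed fails the run):
1. the loose tin lies flat in the empty place, let go (x of tin_center in the frame of steriliser between -0.0575 and -0.0335 m and y of tin_center in the frame of steriliser between 0.0225 and 0.0465 m and z of tin_center in the frame of steriliser between 0.048 and 0.06 m and angle between the y axis of tin_center and the y axis of steriliser, either way round below 0.17 rad and angle between tin_center's own z axis and vertical below 0.08 rad and contact force between the fingers and tin below 0.1 N), for 0.3 s.
2. the hook's prong is through the ring eye of the open lid (distance between hook_prong and lid_eye below 0.021 m and value of joint lid above 1.2 rad), for 0.15 s.
3. the lid is fully shut (value of joint lid below 0.03 rad), for 0.2 s.
At the end, for the whole second after the job is handed in: Lid fully shut (under 0.03 rad); the fourth tin flat in its place within 12 mm and 10 degrees; the other three shifted under 12 mm; the hook at rest along its board (grip within 20 mm of the middle line, 60 mm behind to 110 mm ahead of its middle, within 17 degrees) (value of joint lid below 0.03 rad and x of tin_center in the frame of steriliser between -0.0575 and -0.0335 m and y of tin_center in the frame of steriliser between 0.0225 and 0.0465 m and z of tin_center in the frame of steriliser between 0.048 and 0.06 m and angle between the y axis of tin_center and the y axis of steriliser, either way round below 0.17 rad and angle between tin_center's own z axis and vertical below 0.08 rad and distance of each of tin_a_center, tin_b_center, tin_c_center from where it was at the start of the episode below 0.012 m and x of hook_grip in the frame of hook_board between -0.02 and 0.02 m and y of hook_grip in the frame of hook_board between -0.11 and 0.06 m and z of hook_grip in the frame of hook_board between 0.017 and 0.028 m and angle between the y axis of hook_grip and the y axis of hook_board, either way round below 0.3 rad and linear speed of lid_hook below 0.02 m/s); the robot touches nothing.
It fails at once if the gripper or arm touches the hot lid (contact force between any of the fingers, the arm and lid above 1 N).
It fails at once if the lid slams shut (faster than 1.5 rad/s over the last 0.2 rad) (value of joint lid below 0.2 rad and velocity of joint lid below -1.5 rad/s).
It fails at once if a bystander is moved more than 3 cm (distance of any of spice_jar, salt_shaker, mug, garlic, canister, lemon from where it was at the start of the episode above 0.03 m).
It also fails if it takes over 58 s, if anything falls off the work surface, if the arm or the gripper's body presses on something with over 40 N, if the wrist force passes 120 N, or if a joint passes its speed limit or range.

ROBOT

A 7-joint arm with a two-finger parallel gripper is mounted at the origin on a cart in front of the work surface, level with it; the furniture and walls round the work are solid. World frame = base frame: x ahead of the robot, y to its left, z up, the work surface at z = 0. Lengths are in m, angles in rad, forces in N, time in s.
With the tool pointing down it reaches from about 0.35 to 0.775 m from the base axis. Payload 3.1 kg.
Tool frame: the origin (TCP) lies at the very end of the fingers, on their centre line; the grasp point (between the pads) lies 19 mm behind it; z points along the fingers, y is the line along which they close (so a half turn about z gives the same grasp; the last joint's range is limited). The gripper opens to 85 mm and grips with 20 to 120 N. Pads are 22 mm wide; open, the fingers measure 114 mm over their backs; the gripper's body (76 mm by 85 mm) begins 54 mm behind the grasp point. The pads swing forward as they close: fully open they stand 13 mm farther back than shut.
Start: joints at [-1.349, 0.311, 0.014, 1.512, -0.004, 1.319, -0.027], TCP at [0.143, 0.531, 0.231] pointing down, gripper open.
Joint ranges: [-2.7, 2.7], [-0.3, 1.91], [-1.27, 1.3], [0.12, 2.57], [-1.44, 4.58], [0.2, 2.03], [-3.05, 3.05]. Speed limits (rad/s): [2.79, 2.79, 3.14, 3.14, 3.14, 3.14, 3.14].

INTERFACE

Orientations are given as a 3x3 rotation matrix whose columns are the frame's x, y, z axes.
In Python, from station import arm, eyes, job gives the robot as it stands.
- The arm moves only by the shell command python3 -m jog 'ROWS' [FORCE]. ROWS is JSON, a list that holds one entry, the list of rows, each a list of 5 numbers: the shift along the tool's x, y, z in m, then the turn about the tool's z in degrees, then the closure, from -1 (fully open) to 1 (shut). A call has 1 to 8 rows; each row is the pose to reach, as a shift and turn from the pose commanded when the call began, along the tool's axes at that moment; what a row does not reach only later rows make up. A row lasts 1/12 s, in which the tool goes at most 41.7 mm and 7.16 degrees, less where a joint would pass 70% of its speed; a pose out of reach is approached as far as the arm can. A call with a gripper value outside its range is refused whole. The fingers move at their own pace and stop on an object; FORCE is the grip in N (left out, the last holds). Time passes only in rows, so rows that repeat a pose let the fingers close. It gives the time, the measured TCP pose, the force, the opening and the grip force at its end, in the units of the state.
- arm.read_state(): the state, without advancing time (a new reading comes with each control period).
- eyes.grab_frame(name): name is "scene" or "top"; returns the picture (400x640x3 uint8, red, green, blue); there is no depth.
- eyes.camera_info(name): a dict with "mtx" (3x3 intrinsics, pixels), "position" and "orientation" of the camera in the world. Camera axes: x right, y down, z forward; pixel columns grow to the right and rows downward; lengths in m; the calibration is good to about 2 mm. A picture is of the moment at which its call begins. camera_info takes no time and is no camera call.
- job.sign_off(): hands the job in; it is judged then, once.
The state is a dict: "t": time; "joint_positions": joint angles; "qd": joint speeds; "joint_torque": joint torques, N m; "ee_pos": TCP position; "tcp_rot": TCP orientation; "wrist_force": force on the tool from outside, world axes, zero at the start; "wrist_torque": the same for the moment, N m; "gripper_width": opening from 0.0 (shut) to 1.0 (fully open); "grip_force": force on a finger pad.
Only numpy, scipy, OpenCV 4.12 (cv2) and the standard library are available. Lean on these libraries where they do the work, as an engineer would, in place of code of your own. Each camera call takes 0.05 s, during which the arm holds its last target. There are 200 camera calls.

## Working session

There is one attempt and no reset: what is moved stays moved. The work goes in short steps, Python scripts to look and compute and a shell command to move; the robot and the scene stay as the last step left them, time stands still between calls to the robot, and variables do not carry over. Pictures are saved under pics/ and viewed, at most 10 in all, crops included, and the job is handed in when it is done.

```bash
mkdir -p pics; ls
python3 - <<'E'
from station import arm,eyes,job
import cv2,numpy as np
for n in("scene","top"):
    f=eyes.grab_frame(n);cv2.imwrite(f"pics/{n}0.png",f[:,:,::-1]);i=eyes.camera_info(n);print(n,i)
s=arm.read_state();print(s)
E
```

```text
pics
scene {'mtx': array([[463.78362065,   0.        , 309.94270169],
       [  0.        , 463.78362065, 201.6341476 ],
       [  0.        ,   0.        ,   1.        ]]), 'position': array([-0.41906872,  0.9404054 ,  0.72639852]), 'orientation': array([[-0.61321684, -0.35967087,  0.70327944],
       [-0.78972718,  0.25975442, -0.5557505 ],
       [ 0.01720733, -0.89619446, -0.44332765]])}
top {'mtx': array([[372.23817539,   0.        , 313.73861565],
       [  0.        , 372.23817539, 198.73827283],
       [  0.        ,   0.        ,   1.        ]]), 'position': array([0.44121434, 0.14869454, 1.23792035]), 'orientation': array([[-0.02804835, -0.99460008,  0.09991982],
       [-0.99952235,  0.02660801, -0.01571882],
       [ 0.01297528, -0.10031298, -0.99487132]])}
{'t': 0.1, 'joint_positions': array([-1.34870159,  0.31166329,  0.01401128,  1.5128903 , -0.00440876,
        1.31919594, -0.0272041 ]), 'qd': array([-9.53752730e-05, -2.75931365e-03,  2.37294577e-04, -3.33021481e-03,
       -4.99370377e-05, -3.79663266e-04,  1.19653476e-03]), 'joint_torque': array([ 7.91002112e-04, -3.80853152e+01,  1.46753951e-01, -2.31244057e+01,
        1.22897245e-02,  8.03715549e-03,  1.40555940e-05]), 'ee_pos': array([0.14323401, 0.5303495 , 0.23032267]), 'tcp_rot': array([[-9.65421269e-01,  2.60694364e-01, -4.70249146e-04],
       [ 2.60694774e-01,  9.65419047e-01, -2.07337425e-03],
       [-8.65294996e-05, -2.12427109e-03, -9.99997740e-01]]), 'wrist_force': array([0.55464138, 0.44333009, 0.07045274]), 'wrist_torque': array([ 0.00627394,  0.02458055, -0.02148587]), 'grip_force': 0.0, 'gripper_width': 1.001849054628598}
```

View pics/scene0.png

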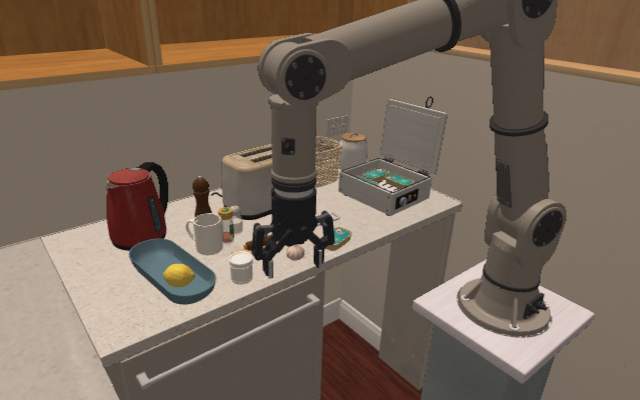

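View pics/top0.png

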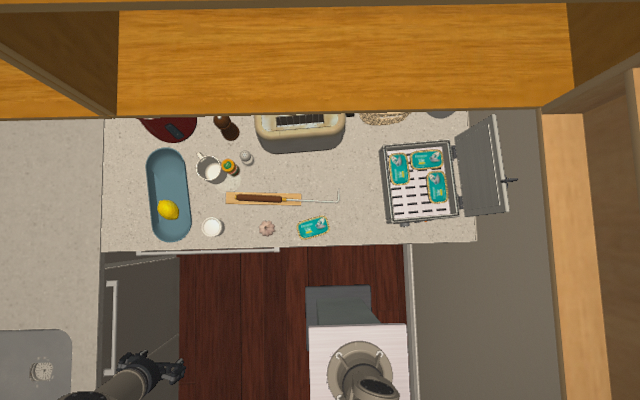

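The scene picture shows the chest with its open lid at about (395,165), the eye at (430,102), and the loose tin at (340,238). The top picture shows the loose tin at (313,227), the hook on its board from (228,198) to (340,198), three tins in the chest at about (398,168), (427,158) and (436,186), and the eye at (509,180).

```bash
cat > h.py <<'E'
import numpy as np,cv2
from station import arm,eyes
def ray(n,u,v):
    i=eyes.camera_info(n);d=i["orientation"]@np.linalg.solve(i["mtx"],[u,v,1.]);return i["position"],d
def plane(n,u,v,z):
    p,d=ray(n,u,v);return p+d*(z-p[2])/d[2]
def proj(n,P):
    i=eyes.camera_info(n);q=i["mtx"]@(i["orientation"].T@(np.asarray(P)-i["position"]));return q[:2]/q[2]
def tri(a,b):
    (p,d),(q,e)=ray(*a),ray(*b);s=np.linalg.lstsq(np.c_[d,-e],q-p,rcond=None)[0]
    x,y=p+d*s[0],q+e*s[1];return (x+y)/2,np.linalg.norm(x-y)
def save(n,img,box,k):
    x0,y0,x1,y1=box;cv2.imwrite(n,cv2.resize(img[y0:y1,x0:x1,::-1],None,fx=k,fy=k,interpolation=cv2.INTER_CUBIC))
E
python3 - <<'E'
from h import *
im=cv2.imread("pics/top0.png");hsv=cv2.cvtColor(im,cv2.COLOR_BGR2HSV)
m=cv2.inRange(hsv,(75,90,60),(100,255,255));m[:,:200]=0;m=cv2.morphologyEx(m,cv2.MORPH_CLOSE,np.ones((3,3)))
cs=cv2.findContours(m,0,2)[0]
for c in cs:
    if cv2.contourArea(c)<60:continue
    (u,v),_,_=cv2.minAreaRect(c);z=.024 if v>205 else .066
    w=np.array([plane("top",*q[0],z)[:2] for q in c.astype(float)],np.float32)
    print((u,v),cv2.minAreaRect(w))
h=cv2.inRange(hsv,(5,120,30),(20,255,130));h[:190]=0;h[210:]=0;h[:,:225]=0;h[:,300:]=0
c=max(cv2.findContours(h,0,2)[0],key=cv2.contourArea);w=np.array([plane("top",*q[0],.034)[:2] for q in c.astype(float)],np.float32);print("handle",cv2.boundingRect(c),cv2.minAreaRect(w))
print("eye",tri(("top",509,180),("scene",430,102)))
a=im[120:240,220:350];b=im[100:235,370:520]
s=np.vstack([cv2.resize(a,(520,480)[:2],interpolation=2)[:480]])
t=cv2.resize(b,(600*150//150,540),interpolation=2)
cv2.imwrite("pics/c1.png",cv2.resize(im[130:240,220:520],None,fx=2.66,fy=2.66,interpolation=2))
E
```

```text
(312.6603698730469, 227.31129455566406) ((0.46993398666381836, 0.1355612576007843), (0.049490805715322495, 0.09107812494039536), 14.268205642700195)
(437.0, 187.0) ((0.5861738324165344, -0.26372575759887695), (0.05089133605360985, 0.09002764523029327), 88.51981353759766)
(398.84619140625, 168.76925659179688) ((0.6479796767234802, -0.14480210840702057), (0.09198804944753647, 0.04953598231077194), 4.028815746307373)
(426.5155029296875, 159.2322998046875) ((0.6767541766166687, -0.23551630973815918), (0.050670333206653595, 0.09199544787406921), 2.422609567642212)
handle (236, 194, 46, 9) ((0.5691609382629395, 0.30871978402137756), (0.14662927389144897, 0.0207329373806715), 85.43318939208984)
eye (array([ 0.56443289, -0.34843358,  0.33680674]), np.float64(0.00224713746031982))
```

View pics/c1.png

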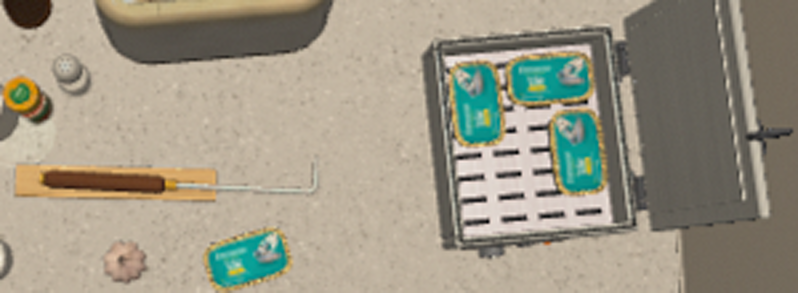

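The crop shows the hook with its prong at (315,175), the loose tin, and the chest with the empty place at lower left. A fit to the three tins puts the chest at (0.605,-0.205) with yaw 3.5°. The eye fits a lid angle of about 1.68 rad, so the numbers agree.

```bash
cat > to.py <<'E'
import sys,numpy as np
from station import arm
x,y,z,yaw=map(float,sys.argv[1:5]);s=arm.read_state();R=s["tcp_rot"]
d=R.T@(np.array([x,y,z])-s["ee_pos"]);cur=np.degrees(np.arctan2(R[1,1],R[0,1]))
t=(-(yaw-cur)+90)%180-90
print("t %.1f shift %s turn %.1f rows %.1f q7 %.2f wf %s w %.2f"%(s["t"],d.round(4),t,max(np.linalg.norm(d)/.0417,abs(t)/7.16),s["joint_positions"][6],s["wrist_force"].round(1),s["gripper_width"]),s["ee_pos"].round(4))
E
python3 to.py .477 .1065 .08 14.3
python3 - <<'E'
from h import *
im=cv2.imread("pics/top0.png");hsv=cv2.cvtColor(im,cv2.COLOR_BGR2HSV)
b=cv2.inRange(hsv,(5,70,20),(25,255,255));b[:180]=0;b[215:]=0;b[:,:215]=0;b[:,310:]=0
b=cv2.morphologyEx(b,cv2.MORPH_CLOSE,np.ones((3,3)))
c=max(cv2.findContours(b,0,2)[0],key=cv2.contourArea);w=np.array([plane("top",*q[0],.010)[:2] for q in c.astype(float)],np.float32);print("board",cv2.minAreaRect(w))
print(proj("top",(.5713,.0478,.022)),proj("top",(.5490,.0496,.022)))
E
```

```text
t 0.1 shift [-0.4327 -0.3219  0.151 ] turn 60.6 rows 13.4 q7 -0.03 wf [0.6 0.4 0.1] w 1.00 [0.1432 0.5303 0.2303]
board ((0.5705986618995667, 0.2965364456176758), (0.25082871317863464, 0.041690099984407425), 87.05186462402344)
[338.49455552 195.66882639] [338.18275829 202.43389083]
```

```bash
python3 -m jog '[[[-0.033,-0.025,0,5,-1],[-0.066,-0.049,0,10,-1],[-0.099,-0.074,0,15,-1],[-0.132,-0.098,0,20,-1],[-0.165,-0.123,0,25,-1],[-0.198,-0.147,0,30,-1],[-0.231,-0.172,0.02,35,-1],[-0.264,-0.197,0.04,40,-1]]]'; python3 to.py .477 .1065 .08 14.3
```

```text
t: 0.77
ee_pos: [0.3437, 0.2768, 0.1955]
tcp_rot: [[-0.568, 0.823, 0.002], [0.823, 0.568, 0.002], [0.001, 0.003, -1.0]]
wrist_force: [-0.0, 0.7, -1.4]
gripper_width: 0.995
grip_force: 0.0
t 0.8 shift [-0.216   0.0125  0.1154] turn 20.3 rows 5.9 q7 -0.07 wf [-0.   0.7 -1.4] w 1.00 [0.3437 0.2768 0.1955]
```

```bash
python3 -m jog '[[[-0.036,0.002,0.02,5,-1],[-0.072,0.004,0.04,10,-1],[-0.108,0.006,0.06,15,-1],[-0.144,0.008,0.08,20,-1],[-0.18,0.01,0.09,20,-1],[-0.216,0.0125,0.1,20,-1],[-0.216,0.0125,0.1,20,-1],[-0.216,0.0125,0.1,20,-1]]]'; python3 to.py .477 .1065 .001 14.3
python3 - <<'E'
from h import *
save("pics/a1.png",eyes.grab_frame("scene"),(260,180,420,280),5)
E
```

```text
t: 1.43
ee_pos: [0.4763, 0.1049, 0.0941]
tcp_rot: [[-0.251, 0.968, -0.002], [0.968, 0.251, -0.002], [-0.002, -0.002, -1.0]]
wrist_force: [-0.3, 1.3, 0.1]
gripper_width: 1.0
grip_force: 0.0
t 1.4 shift [0.0015 0.0013 0.0931] turn 0.2 rows 2.2 q7 0.18 wf [-0.3  1.3  0.1] w 1.00 [0.4763 0.1049 0.0941]
```

View pics/a1.png

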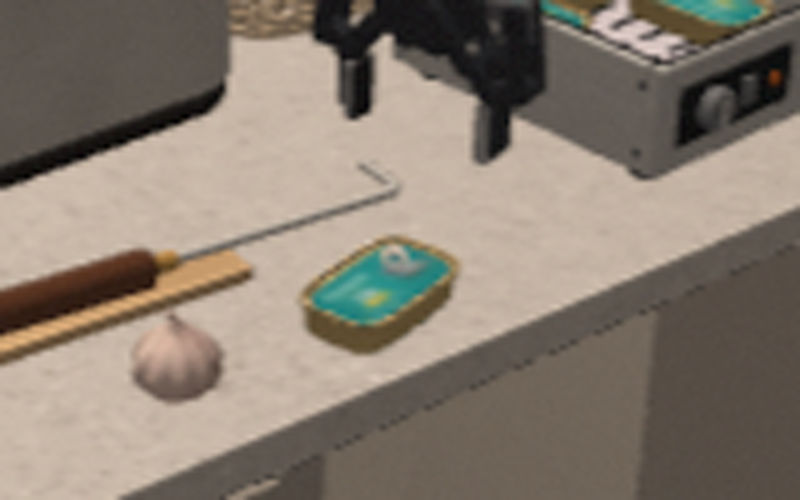

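The gripper is above the far right end of the tin, with finger tips at about (331,202) and (358,210) in full-picture pixels. Descending.

```bash
python3 -m jog '[[[0.0015,0.0013,0.035,0,-1],[0.0015,0.0013,0.065,0,-1],[0.0015,0.0013,0.085,0,-1],[0.0015,0.0013,0.094,0,-1],[0.0015,0.0013,0.094,0,-1],[0.0015,0.0013,0.094,0,1],[0.0015,0.0013,0.094,0,1],[0.0015,0.0013,0.094,0,1]]]' 60;python3 -m jog '[[[0,0,0,0,1],[0,0,0,0,1],[0,0,0,0,1],[0,0,0,0,1]]]'; python3 to.py .5595 -.2034 .16 3.5
```

```text
t: 2.15
ee_pos: [0.4784, 0.1108, 0.0033]
tcp_rot: [[-0.258, 0.966, 0.003], [0.966, 0.258, 0.002], [0.001, 0.004, -1.0]]
wrist_force: [-0.7, 0.3, 3.5]
gripper_width: 0.682
grip_force: 63.6
t: 2.48
ee_pos: [0.4784, 0.1108, 0.0032]
tcp_rot: [[-0.257, 0.966, 0.003], [0.966, 0.257, 0.002], [0.001, 0.004, -1.0]]
wrist_force: [-1.6, 1.5, 6.8]
gripper_width: 0.68
grip_force: 63.6
t 2.5 shift [-0.3243 -0.0019 -0.1571] turn 11.4 rows 8.6 q7 0.26 wf [-1.6  1.5  6.8] w 0.68 [0.4784 0.1108 0.0032]
```

```bash
python3 -m jog '[[[0,0,-0.02,0,1],[0,0,-0.05,0,1],[0,0,-0.08,0,1],[0,0,-0.11,0,1],[0,0,-0.13,0,1],[0,0,-0.14,0,1],[0,0,-0.14,0,1],[0,0,-0.14,0,1]]]' 80; python3 to.py .5595 -.2034 .16 3.5
python3 - <<'E'
from h import *
save("pics/a2.png",eyes.grab_frame("scene"),(280,150,440,250),5)
E
```

```text
t: 3.15
ee_pos: [0.4766, 0.11, 0.141]
tcp_rot: [[-0.257, 0.966, 0.0], [0.966, 0.257, 0.001], [0.0, 0.0, -1.0]]
wrist_force: [-1.2, -0.6, -1.8]
gripper_width: 0.672
grip_force: 85.6
t 3.1 shift [-0.3242 -0.0005 -0.0191] turn 11.4 rows 7.8 q7 0.15 wf [-1.2 -0.6 -1.8] w 0.67 [0.4766 0.11   0.141 ]
```

View pics/a2.png

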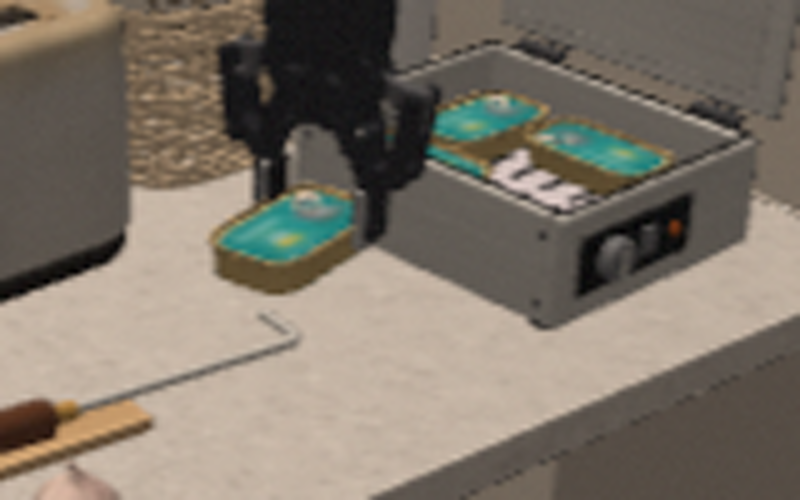

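The tin is held level and clear of the table, at about (285,240) in the crop. Moving to above the empty place.

```bash
python3 -m jog '[[[-0.03,0,-0.01,1,1],[-0.07,0,-0.02,3,1],[-0.11,0,-0.02,5,1],[-0.15,0,-0.02,7,1],[-0.19,0,-0.02,8.5,1],[-0.23,0,-0.02,10,1],[-0.27,0,-0.02,11.2,1],[-0.3,0,-0.02,11.2,1]]]' ;python3 -m jog '[[[-0.02,0,0,0,1],[-0.02,0,0,0,1],[-0.02,0,0,0,1]]]'; python3 to.py .5593 -.1995 .048 3.5
python3 - <<'E'
from h import *
f=eyes.grab_frame("top");save("pics/a3.png",f,(370,120,520,240),5)
E
```

```text
t: 3.87
ee_pos: [0.5525, -0.1841, 0.1587]
tcp_rot: [[-0.06, 0.998, -0.004], [0.998, 0.06, -0.002], [-0.001, -0.004, -1.0]]
wrist_force: [0.0, -0.4, -0.9]
gripper_width: 0.673
grip_force: 85.6
t: 4.12
ee_pos: [0.5534, -0.2016, 0.1587]
tcp_rot: [[-0.06, 0.998, -0.005], [0.998, 0.06, 0.0], [0.001, -0.004, -1.0]]
wrist_force: [-0.1, 1.6, -2.0]
gripper_width: 0.673
grip_force: 85.6
t 4.1 shift [0.0017 0.0065 0.1106] turn -0.1 rows 2.7 q7 0.63 wf [-0.1  1.6 -2. ] w 0.67 [ 0.5534 -0.2016  0.1587]
```

View pics/a3.png

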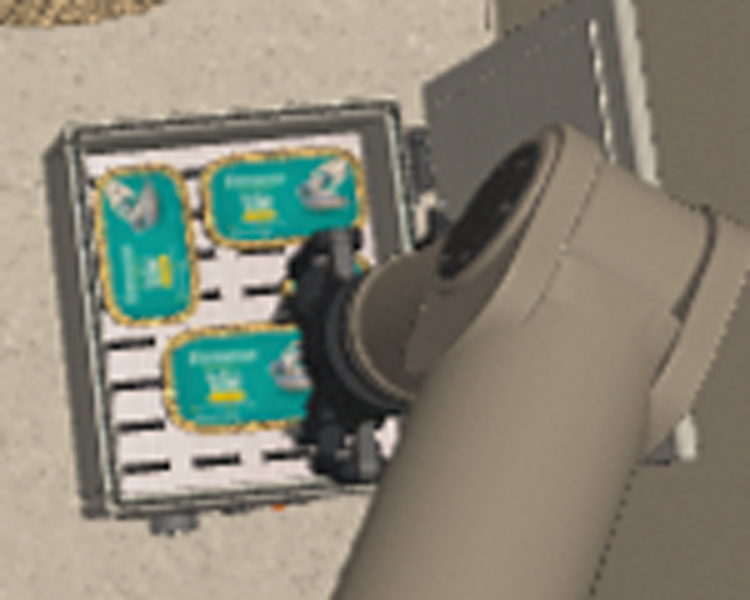

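Run:
```python
from h import *
for u,v in((403,195.6),(414,185),(420,205.6)): print(plane("top",u,v,.179))
```

```text
[ 0.54976491 -0.12447398  0.179     ]
[ 0.57959804 -0.15784995  0.179     ]
[ 0.51967638 -0.17181081  0.179     ]
```

The held tin shows its free end at about (165,378) in the crop, over the empty place and square with it. It needs about +7 mm in x and +3 mm in y. Lowering.

```bash
python3 -m jog '[[[0.0035,0.0068,0.01,0,1],[0.0035,0.0068,0.03,0,1],[0.0035,0.0068,0.05,0,1],[0.0035,0.0068,0.07,0,1],[0.0035,0.0068,0.09,0,1],[0.0035,0.0068,0.1,0,1],[0.0035,0.0068,0.104,0,1],[0.0035,0.0068,0.104,0,1]]]' ; python3 to.py .56 -.1985 .046 3.5
```

```text
t: 4.83
ee_pos: [0.5614, -0.1942, 0.0557]
tcp_rot: [[-0.066, 0.998, -0.002], [0.998, 0.066, 0.001], [0.001, -0.002, -1.0]]
wrist_force: [0.1, 0.0, -0.8]
gripper_width: 0.675
grip_force: 85.6
t 4.8 shift [-0.0042 -0.0017  0.0097] turn 0.3 rows 0.3 q7 0.67 wf [ 0.1  0.  -0.8] w 0.67 [ 0.5614 -0.1942  0.0557]
```

```bash
python3 -m jog '[[[-0.003,-0.001,0.004,0,1],[-0.003,-0.001,0.008,0,1],[-0.003,-0.001,0.010,0,1],[-0.003,-0.001,0.010,0,1],[-0.003,-0.001,0.010,0,1]]]' ; python3 -m jog '[[[0,0,0,0,-1],[0,0,0,0,-1],[0,0,0,0,-1],[0,0,0,0,-1],[0,0,0,0,-1],[0,0,-0.02,0,-1],[0,0,-0.05,0,-1],[0,0,-0.09,0,-1]]]';python3 -m jog '[[[0,0,-0.04,0,-1],[0,0,-0.08,0,-1],[0.04,0,-0.12,0,-1],[0.08,0,-0.12,0,-1],[0.12,0,-0.12,0,-1],[0.16,0,-0.12,0,-1],[0.2,0,-0.12,0,-1],[0.23,0,-0.12,0,-1]]]';  python3 - <<'E'
from h import *
f=eyes.grab_frame("top");cv2.imwrite("pics/a4f.png",f[:,:,::-1])
hsv=cv2.cvtColor(f,cv2.COLOR_RGB2HSV)
m=cv2.inRange(hsv,(75,90,60),(100,255,255));m[:,:200]=0;m=cv2.morphologyEx(m,cv2.MORPH_CLOSE,np.ones((3,3)))
a=np.radians(3.5);R=np.array([[np.cos(a),-np.sin(a)],[np.sin(a),np.cos(a)]])
for c in cv2.findContours(m,0,2)[0]:
    if cv2.contourArea(c)<60:continue
    w=np.array([plane("top",*q[0],.066)[:2] for q in c.astype(float)],np.float32);r=cv2.minAreaRect(w)
    print(r,R.T@(np.array(r[0])-[.6052,-.2051]))
E
python3 to.py .5672 .2838 .12 -4.6
```

```text
t: 5.25
ee_pos: [0.5611, -0.1992, 0.0474]
tcp_rot: [[-0.064, 0.998, 0.001], [0.998, 0.064, 0.0], [0.0, 0.001, -1.0]]
wrist_force: [0.2, -0.6, -2.0]
gripper_width: 0.671
grip_force: 85.7
t: 5.92
ee_pos: [0.5587, -0.1979, 0.1352]
tcp_rot: [[-0.064, 0.998, -0.007], [0.998, 0.064, 0.002], [0.002, -0.007, -1.0]]
wrist_force: [0.1, 0.1, 0.1]
gripper_width: 0.999
grip_force: 0.0
t: 6.58
ee_pos: [0.5456, 0.0342, 0.2574]
tcp_rot: [[-0.067, 0.998, 0.001], [0.998, 0.067, 0.002], [0.002, 0.001, -1.0]]
wrist_force: [0.3, 1.0, 0.4]
gripper_width: 1.004
grip_force: 0.0
((0.5588573217391968, -0.19025695323944092), (0.054095178842544556, 0.052245818078517914), 86.6993408203125) [-0.04535009  0.01764451]
((0.5861738324165344, -0.26372575759887695), (0.05089133605360985, 0.09002764523029327), 88.51981353759766) [-0.0225697  -0.05735489]
((0.6767541766166687, -0.23551630973815918), (0.050670333206653595, 0.09199544787406921), 2.422609567642212) [ 0.06956384 -0.03472786]
t 6.6 shift [0.2352 0.041  0.139 ] turn 9.2 rows 6.6 q7 0.14 wf [-1.1  6.3  0.7] w 1.00 [0.5453 0.0447 0.2567]
```

```bash
python3 -m jog '[[[0.03,0.005,0,2,-0.3],[0.06,0.01,0.02,4,-0.3],[0.09,0.015,0.04,6,-0.3],[0.12,0.02,0.06,7.5,-0.3],[0.15,0.028,0.08,9.2,-0.3],[0.18,0.034,0.1,9.2,-0.3],[0.205,0.039,0.12,9.2,-0.3],[0.215,0.04,0.14,9.2,-0.3]]]';python3 -m jog '[[[0,0,0,0,-0.3],[0,0,0,0,-0.3]]]'; python3 to.py .5656 .2639 .013 -4.6;  python3 - <<'E'
from h import *
f=eyes.grab_frame("top");cv2.imwrite("pics/a4f.png",f[:,:,::-1])
hsv=cv2.cvtColor(f,cv2.COLOR_RGB2HSV)
m=cv2.inRange(hsv,(75,90,60),(100,255,255));m[:,:200]=0;m=cv2.morphologyEx(m,cv2.MORPH_CLOSE,np.ones((3,3)))
a=np.radians(3.5);R=np.array([[np.cos(a),-np.sin(a)],[np.sin(a),np.cos(a)]])
for c in cv2.findContours(m,0,2)[0]:
    if cv2.contourArea(c)<60:continue
    w=np.array([plane("top",*q[0],.066)[:2] for q in c.astype(float)],np.float32);r=cv2.minAreaRect(w)
    print(r,R.T@(np.array(r[0])-[.6052,-.2051]))
E
```

```text
t: 7.3
ee_pos: [0.5717, 0.2536, 0.1156]
tcp_rot: [[0.09, 0.996, 0.0], [0.996, -0.09, 0.003], [0.003, -0.0, -1.0]]
wrist_force: [0.2, 1.0, -0.7]
gripper_width: 0.654
grip_force: 0.0
t: 7.47
ee_pos: [0.5712, 0.247, 0.1159]
tcp_rot: [[0.095, 0.995, -0.003], [0.995, -0.095, -0.002], [-0.003, -0.003, -1.0]]
wrist_force: [0.6, -0.8, 0.3]
gripper_width: 0.653
grip_force: 0.0
t 7.5 shift [ 0.0165 -0.007   0.1028] turn -0.8 rows 2.5 q7 -0.30 wf [ 0.6 -0.8  0.3] w 0.65 [0.5712 0.247  0.1159]
((0.5576499700546265, -0.1729389727115631), (0.04977263882756233, 0.09245233982801437), 5.619077682495117) [-0.04549796  0.0350039 ]
((0.5861738324165344, -0.26372575759887695), (0.05089133605360985, 0.09002764523029327), 88.51981353759766) [-0.0225697  -0.05735489]
((0.6479796767234802, -0.14480210840702057), (0.09198804944753647, 0.04953598231077194), 4.028815746307373) [0.04638098 0.05757379]
((0.6767541766166687, -0.23551630973815918), (0.050670333206653595, 0.09199544787406921), 2.422609567642212) [ 0.06956384 -0.03472786]
```

View pics/a4f.png

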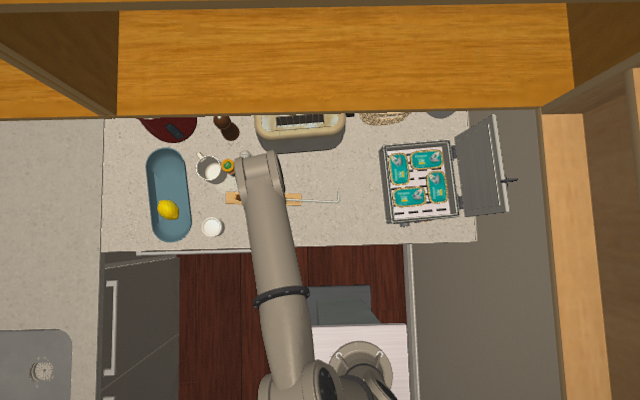

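The tin lies in its place at pixel (409,196), within 1 mm, and the other three have not moved. The gripper is over the hook handle.

```bash
python3 -m jog '[[[0.0165,-0.006,0.03,-0.8,-0.3],[0.0165,-0.006,0.06,-0.8,-0.3],[0.0165,-0.006,0.085,-0.8,-0.3],[0.0165,-0.006,0.1,-0.8,-0.3],[0.0165,-0.006,0.102,-0.8,-0.3],[0.0165,-0.006,0.102,-0.8,-0.3],[0.0165,-0.006,0.102,-0.8,-0.3]]]'; python3 to.py .5656 .2639 .013 -4.6
```

```text
t: 8.1
ee_pos: [0.5702, 0.2636, 0.0177]
tcp_rot: [[0.084, 0.996, 0.004], [0.996, -0.084, 0.001], [0.001, 0.004, -1.0]]
wrist_force: [0.4, 1.1, -0.7]
gripper_width: 0.649
grip_force: 0.0
t 8.1 shift [-0.0001 -0.0046  0.0046] turn -0.2 rows 0.2 q7 -0.27 wf [ 0.4  1.1 -0.7] w 0.65 [0.5702 0.2636 0.0177]
```

```bash
python3 -m jog '[[[0,-0.004,0.003,0,-0.3],[0,-0.004,0.003,0,-0.3],[0,-0.004,0.003,0,1],[0,-0.004,0.003,0,1],[0,-0.004,0.003,0,1],[0,-0.004,0.003,0,1],[0,-0.004,0.003,0,1],[0,-0.004,0.003,0,1]]]' 110;  python3 -m jog '[[[0,0,0,0,1],[0,0,-0.01,0,1],[0,0,-0.03,0,1],[0,0,-0.05,0,1],[0,0,-0.08,0,1],[0,0,-0.11,0,1],[0,0,-0.11,0,1],[0,0,-0.11,0,1]]]' 110; python3 to.py .5656 .2639 .2 3.5
python3 - <<'E'
from h import *
save("pics/a5.png",eyes.grab_frame("scene"),(240,120,440,270),4)
cv2.imwrite("pics/t5.png",eyes.grab_frame("top")[:,:,::-1])
E
```

```text
t: 8.77
ee_pos: [0.5649, 0.2651, 0.0132]
tcp_rot: [[0.082, 0.997, 0.002], [0.997, -0.082, 0.001], [0.001, 0.002, -1.0]]
wrist_force: [-0.3, -0.7, 6.3]
gripper_width: 0.233
grip_force: 108.6
t: 9.43
ee_pos: [0.5649, 0.2652, 0.1241]
tcp_rot: [[0.082, 0.997, 0.003], [0.997, -0.082, 0.002], [0.002, 0.003, -1.0]]
wrist_force: [-0.7, 0.6, -2.1]
gripper_width: 0.227
grip_force: 108.0
t 9.4 shift [-0.0011  0.001  -0.0759] turn -8.2 rows 1.8 q7 -0.32 wf [-0.7  0.6 -2.1] w 0.23 [0.5649 0.2652 0.1241]
```

View pics/a5.png

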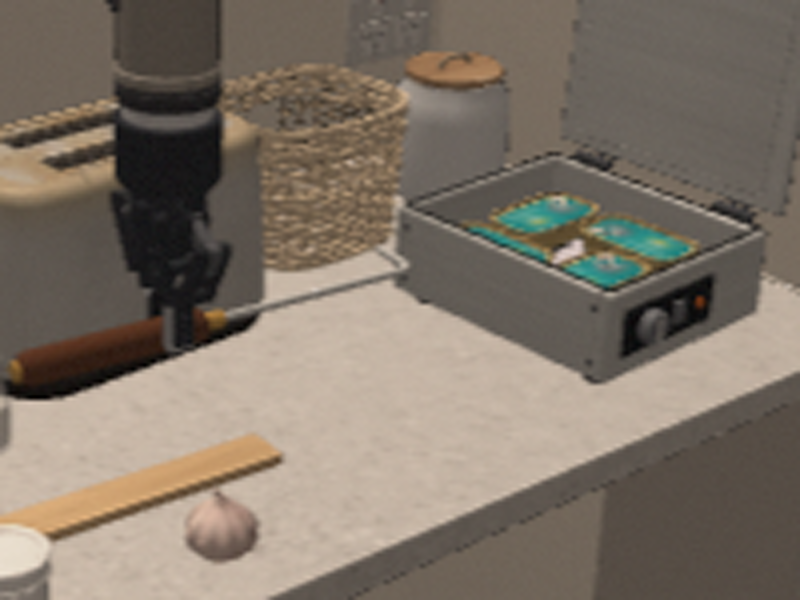

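The hook is held level, with its corner at (402,265) and the prong tip at (380,250) in the crop. Lifting toward the pre-insertion point.

```bash
python3 -c "
from h import *
print(proj('scene',(.5705,.0478,.133)))"
python3 -m jog '[[[0,-0.01,-0.03,-1,1],[0,-0.02,-0.06,-2,1],[0,-0.03,-0.09,-3,1],[-0.01,-0.04,-0.12,-4,1],[-0.03,-0.05,-0.15,-5,1],[-0.06,-0.06,-0.18,-6,1],[-0.09,-0.065,-0.2,-7,1],[-0.12,-0.07,-0.21,-8,1]]]'; python3 to.py .4733 -.1373 .328 3.5
```

```text
[337.95426314 183.79242897]
t: 10.2
ee_pos: [0.484, 0.15, 0.3335]
tcp_rot: [[-0.059, 0.998, 0.001], [0.998, 0.059, 0.0], [0.0, 0.001, -1.0]]
wrist_force: [0.8, -0.1, -0.9]
gripper_width: 0.228
grip_force: 108.1
t 10.2 shift [-0.2862 -0.0277  0.0054] turn -0.1 rows 6.9 q7 -0.17 wf [ 0.8 -0.1 -0.9] w 0.23 [0.484  0.15   0.3335]
```

```bash
python3 -m jog '[[[-0.03,-0.01,0,0,1],[-0.07,-0.02,0,0,1],[-0.11,-0.028,0,0,1],[-0.15,-0.028,0.003,0,1],[-0.19,-0.028,0.005,0,1],[-0.23,-0.028,0.005,0,1],[-0.26,-0.028,0.005,0,1],[-0.275,-0.028,0.005,0,1]]]'; python3 -m jog '[[[0,0,0,0,1],[0,0,0,0,1],[0,0,0,0,1]]]'; python3 to.py .4733 -.1373 .328 3.5
python3 - <<'E'
from h import *
f=eyes.grab_frame("scene");g=eyes.grab_frame("top")
a=cv2.resize(f[70:140,390:465],None,fx=5,fy=5,interpolation=2);b=cv2.resize(g[140:210,450:525],None,fx=5,fy=5,interpolation=2)
cv2.imwrite("pics/a6.png",np.hstack([a,b])[:,:,::-1])
s=arm.read_state();R=s["tcp_rot"];y=np.degrees(np.arctan2(R[1,1],R[0,1]));c,q=np.cos(np.radians(y)),np.sin(np.radians(y))
P=s["ee_pos"]+.2163*np.array([q,-c,0])+.023*np.array([c,q,0])+[0,0,.009];print(P,proj("scene",P),proj("top",P))
E
```

```text
t: 10.87
ee_pos: [0.4699, -0.1306, 0.3255]
tcp_rot: [[-0.049, 0.999, -0.004], [0.999, 0.049, -0.003], [-0.002, -0.004, -1.0]]
wrist_force: [0.2, -0.6, -1.5]
gripper_width: 0.229
grip_force: 108.1
t: 11.12
ee_pos: [0.4718, -0.1233, 0.3257]
tcp_rot: [[-0.059, 0.998, -0.003], [0.998, 0.059, 0.001], [0.002, -0.003, -1.0]]
wrist_force: [0.6, -0.5, -1.6]
gripper_width: 0.232
grip_force: 108.0
t 11.1 shift [-0.014   0.0007 -0.0023] turn -0.1 rows 0.3 q7 0.41 wf [ 0.6 -0.5 -1.6] w 0.23 [ 0.4718 -0.1233  0.3257]
[ 0.50827681 -0.33748225  0.33524521] [440.94058472 106.53070703] [506.44939199 203.19078459]
```

View pics/a6.png

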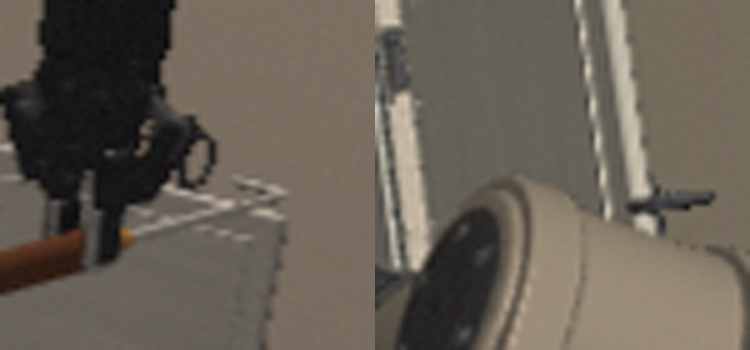

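```bash
python3 -c "
from h import *
print(tri(('top',510.2,180),('scene',429.6,101)),tri(('top',510.2,180),('scene',429.6,101.5)))
print(proj('top',(.5644,-.3484,.3368)),proj('scene',(.5644,-.3484,.3368)),proj('scene',(.5083,-.3375,.3325)),proj('scene',(.5083,-.3405,.3325)))"
```

```text
(array([ 0.56483946, -0.34831641,  0.34043148]), np.float64(0.0005663896620345212)) (array([ 0.56517616, -0.34928819,  0.33852752]), np.float64(0.0007812279198952664))
[509.36001498 180.32046369] [429.66321129 102.06531472] [440.82031398 107.34607938] [441.39260736 107.21336408]
```

Left half: ring at (198,155), prong corner at (285,192) and tip at (235,182). The prong is in front of the ring and slightly low. Right half: ring edge-on at (675,200). It needs -14 mm in y and +5 mm in z, then +55 mm for insertion.

```bash
python3 -m jog '[[[-0.014,0.001,-0.005,0,1],[-0.014,0.001,-0.005,0,1],[-0.014,0.001,-0.005,0,1],[-0.014,0.001,-0.005,0,1]]]'; python3 to.py .4718 -.1373 .3307 3.5
python3 - <<'E'
from h import *
cv2.imwrite("pics/s7.png",eyes.grab_frame("scene")[70:140,390:465,::-1])
E
```

```text
t: 11.55
ee_pos: [0.4739, -0.1378, 0.3318]
tcp_rot: [[-0.059, 0.998, -0.0], [0.998, 0.059, 0.001], [0.001, -0.0, -1.0]]
wrist_force: [0.2, 0.3, -2.1]
gripper_width: 0.23
grip_force: 108.0
t 11.6 shift [ 0.0006 -0.0021  0.0011] turn -0.1 rows 0.1 q7 0.45 wf [ 0.2  0.3 -2.1] w 0.23 [ 0.4739 -0.1378  0.3318]
```

```bash
python3 -m jog '[[[0,0.01,0,0,1],[0,0.02,0,0,1],[0,0.03,0,0,1],[0,0.04,0,0,1],[0,0.048,0,0,1],[0,0.053,0,0,1],[0,0.053,0,0,1],[0,0.053,0,0,1]]]'; python3 to.py .5268 -.1341 .3307 3.5
python3 - <<'E'
from h import *
f=eyes.grab_frame("scene");g=eyes.grab_frame("top")
a=cv2.resize(f[70:140,390:465],None,fx=5,fy=5,interpolation=2);b=cv2.resize(g[140:210,450:525],None,fx=5,fy=5,interpolation=2)
cv2.imwrite("pics/a8.png",np.hstack([a,b])[:,:,::-1])
E
```

```text
t: 12.27
ee_pos: [0.5266, -0.1359, 0.3318]
tcp_rot: [[-0.058, 0.998, -0.001], [0.998, 0.058, -0.0], [-0.0, -0.001, -1.0]]
wrist_force: [0.1, -1.2, -1.5]
gripper_width: 0.23
grip_force: 108.0
t 12.3 shift [0.0017 0.0003 0.0011] turn -0.2 rows 0.1 q7 0.48 wf [ 0.1 -1.2 -1.5] w 0.23 [ 0.5266 -0.1359  0.3318]
```

View pics/a8.png

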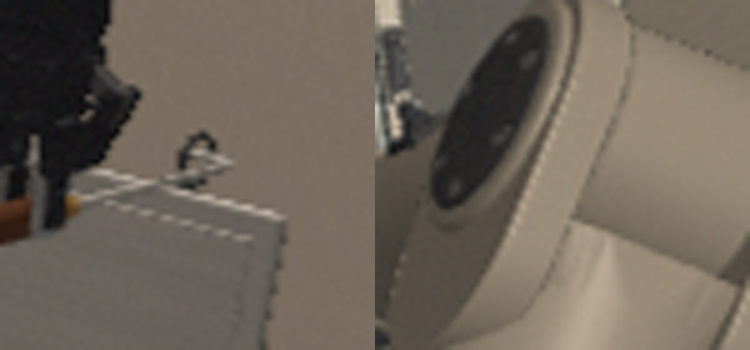

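The prong passes through the middle of the ring at (200,158). Now drawing the lid over along its arc.

```bash
python3 -m jog '[[[0.004,0,0,0,1],[0.0147,0,-0.001,0,1],[0.029,0,-0.0015,0,1],[0.044,0,-0.001,0,1],[0.0587,0,0,0,1],[0.073,0,0.003,0,1],[0.0875,0,0.006,0,1],[0.1016,0,0.010,0,1]]]' 120; python3 to.py .5268 -.1359 .3318 3.5
python3 - <<'E'
from h import *
cv2.imwrite("pics/s9.png",eyes.grab_frame("scene")[:,:,::-1])
E
```

```text
t: 13.03
ee_pos: [0.5199, -0.0348, 0.3221]
tcp_rot: [[-0.055, 0.998, -0.001], [0.998, 0.055, -0.001], [-0.001, -0.001, -1.0]]
wrist_force: [-1.0, -3.3, -2.8]
gripper_width: 0.226
grip_force: 119.7
t 13.0 shift [-0.1014  0.0013 -0.0096] turn -0.3 rows 2.4 q7 0.26 wf [-1.  -3.3 -2.8] w 0.23 [ 0.5199 -0.0348  0.3221]
```

```bash
python3 -m jog '[[[0.014,0,0.005,0,1],[0.0274,0,0.011,0,1],[0.0406,0,0.0174,0,1],[0.0533,0,0.0248,0,1],[0.0656,0,0.0328,0,1],[0.0774,0,0.0416,0,1],[0.0886,0,0.0511,0,1],[0.0993,0,0.0612,0,1]]]' 120; python3 to.py .5268 -.1359 .3318 3.5
python3 - <<'E'
from h import *
f=eyes.grab_frame("scene");cv2.imwrite("pics/s10.png",f[:,:,::-1])
for th in (.7,.8,.9,1.0,1.2,1.7):
    a=np.radians(3.5);l=np.array([-.05,-.113+.245*np.cos(th),0]);w=[.6052+np.cos(a)*l[0]-np.sin(a)*l[1],-.2051+np.sin(a)*l[0]+np.cos(a)*l[1],.094+.245*np.sin(th)]
    p=proj("scene",w);u,v=p.astype(int);print(th,p.round(1),f[v-3:v+4,u-3:u+4].sum(2).min())
E
```

```text
t: 13.75
ee_pos: [0.5151, 0.0654, 0.2602]
tcp_rot: [[-0.057, 0.998, 0.0], [0.998, 0.057, -0.0], [-0.0, 0.0, -1.0]]
wrist_force: [0.1, -1.7, -0.6]
gripper_width: 0.227
grip_force: 119.8
t 13.8 shift [-2.016e-01  2.000e-04 -7.160e-02] turn -0.2 rows 5.1 q7 0.07 wf [ 0.1 -1.7 -0.6] w 0.23 [0.5151 0.0654 0.2602]
0.7 [386.4 138.6] 221
0.8 [390.3 132.2] 106
0.9 [394.4 126.3] 94
1.0 [398.8 120.9] 319
1.2 [408.  111.9] 319
1.7 [430.5 101.9] 322
```

```bash
python3 -m jog '[[[0.01,0,0.011,0,1],[0.0194,0,0.0221,0,1],[0.028,0,0.034,0,1],[0.0359,0,0.0464,0,1],[0.0431,0,0.0592,0,1],[0.0495,0,0.0724,0,1],[0.0551,0,0.086,0,1],[0.0584,0,0.095,0,1]]]' 120
cat > ring.py <<'E'
from h import *
import sys
f=eyes.grab_frame("scene");cv2.imwrite(sys.argv[1],f[:,:,::-1])
for th in map(float,sys.argv[2:]):
    a=np.radians(3.5);l=np.array([-.05,-.113+.245*np.cos(th),0]);w=[.6052+np.cos(a)*l[0]-np.sin(a)*l[1],-.2051+np.sin(a)*l[0]+np.cos(a)*l[1],.094+.245*np.sin(th)]
    p=proj("scene",w);u,v=p.astype(int);q=f[v-4:v+5,u-4:u+5].sum(2);print(th,p.round(1),q.min(),(q<150).sum())
E
python3 to.py .5268 -.1359 .3318 3.5; python3 ring.py pics/s11.png .2 .3 .4 .5 .6 .7 .8
```

```text
t: 14.47
ee_pos: [0.511, 0.1244, 0.1639]
tcp_rot: [[-0.059, 0.998, -0.002], [0.998, 0.059, 0.0], [0.0, -0.002, -1.0]]
wrist_force: [-0.5, -0.1, -0.5]
gripper_width: 0.227
grip_force: 119.8
t 14.5 shift [-2.607e-01  1.000e-04 -1.680e-01] turn -0.1 rows 7.4 q7 0.00 wf [-0.5 -0.1 -0.5] w 0.23 [0.511  0.1244 0.1639]
0.2 [372.8 174. ] 235 0
0.3 [374.6 166.7] 113 6
0.4 [376.9 159.5] 123 9
0.5 [379.7 152.3] 173 0
0.6 [382.8 145.3] 313 0
0.7 [386.4 138.6] 315 0
0.8 [390.3 132.2] 318 0
```

```bash
python3 -m jog '[[[0.003,0,0.0094,0,1],[0.0054,0,0.019,0,1],[0.0075,0,0.0284,0,1],[0.0093,0,0.038,0,1],[0.0106,0,0.0478,0,1],[0.0116,0,0.0575,0,1],[0.0122,0,0.067,0,1],[0.0124,0,0.077,0,1]]]' 120; python3 to.py .5268 -.1359 .3318 3.5; python3 -m jog '[[[0,0,0.005,0,1],[0,0,0.01,0,1],[0,0,0.015,0,1]]]'; python3 ring.py pics/s12.png -.05 0 .05 .1 .15 .2 .3
```

```text
t: 15.18
ee_pos: [0.5113, 0.1354, 0.0879]
tcp_rot: [[-0.058, 0.998, 0.0], [0.998, 0.058, 0.0], [0.0, 0.0, -1.0]]
wrist_force: [0.4, 0.2, -0.6]
gripper_width: 0.225
grip_force: 119.9
t 15.2 shift [-2.717e-01 -1.000e-04 -2.439e-01] turn -0.2 rows 8.8 q7 0.03 wf [ 0.4  0.2 -0.6] w 0.22 [0.5113 0.1354 0.0879]
t: 15.43
ee_pos: [0.5114, 0.1351, 0.0737]
tcp_rot: [[-0.057, 0.998, 0.0], [0.998, 0.057, -0.0], [-0.0, 0.0, -1.0]]
wrist_force: [0.7, 0.7, 0.5]
gripper_width: 0.227
grip_force: 119.9
-0.05 [370.4 191.3] 91 6
0.0 [370.6 188. ] 91 11
0.05 [371.  184.6] 91 9
0.1 [371.4 181.1] 105 8
0.15 [372.  177.5] 126 1
0.2 [372.8 174. ] 402 0
0.3 [374.6 166.7] 524 0
```

```bash
python3 -m jog '[[[0,0,0.003,0,1],[0,0,0.006,0,1],[0,0,0.009,0,1],[0,0,0.009,0,1]]]'; python3 -m jog '[[[0,0,0.003,0,1],[0,0,0.006,0,1],[0,0,0.006,0,1]]]';python3 -m jog '[[[0,0,0.003,0,1],[0,0,0.006,0,1],[0,0,0.006,0,1]]]'; python3 -c "
from station import arm
print(arm.read_state()['wrist_torque'])"; python3 ring.py pics/s13.png -.05 0 .05 .1
```

```text
t: 15.82
ee_pos: [0.5121, 0.135, 0.065]
tcp_rot: [[-0.059, 0.998, 0.002], [0.998, 0.059, -0.001], [-0.001, 0.002, -1.0]]
wrist_force: [1.2, 0.2, 2.8]
gripper_width: 0.226
grip_force: 120.4
t: 16.07
ee_pos: [0.5109, 0.1348, 0.0584]
tcp_rot: [[-0.057, 0.998, -0.001], [0.998, 0.057, -0.001], [-0.001, -0.001, -1.0]]
wrist_force: [-0.4, -0.8, 2.6]
gripper_width: 0.228
grip_force: 120.3
t: 16.32
ee_pos: [0.5105, 0.135, 0.052]
tcp_rot: [[-0.057, 0.998, -0.001], [0.998, 0.057, -0.0], [-0.0, -0.001, -1.0]]
wrist_force: [0.3, -0.3, 1.3]
gripper_width: 0.227
grip_force: 120.2
[-0.78100339 -0.24572113  0.17308348]
-0.05 [370.4 191.3] 105 7
0.0 [370.6 188. ] 105 10
0.05 [371.  184.6] 105 7
0.1 [371.4 181.1] 106 7
```

```bash
python3 -c "
import cv2
for n in('s12','s13'):
    g=cv2.imread(f'pics/{n}.png',0)[172:200,352:390]
    print(n);print('\n'.join(''.join('%3d'%(v//4) for v in r) for r in g))
from h import *
def L(x,y,z,a=np.radians(3.5)): return proj('scene',[.6052+np.cos(a)*x-np.sin(a)*y,-.2051+np.sin(a)*x+np.cos(a)*y,z])
for x,y,z in((-.127,.108,.100),(-.127,.108,.088),(-.124,.108,.092),(0,.108,.1),(-.05,.132,.1)): print(x,y,z,L(x,y,z))
"
```

```text
s12
 44 44 45 44 45 45 45 44 44 39 33 31 38 44 45 45 44 44 44 45 45 45 44 45 45 44 45 44 44 45 45 45 45 44 44 44 45 45
 40 43 44 45 44 44 44 44 44 44 43 43 41 35 37 43 45 44 44 44 44 44 45 45 45 45 45 45 44 45 45 44 45 45 45 45 44 44
 30 35 39 42 44 44 44 44 44 44 45 45 44 44 40 34 34 39 44 45 44 44 44 44 44 45 45 45 45 45 44 45 45 44 45 44 45 45
 22 25 28 33 38 41 44 44 45 44 44 44 44 45 44 43 43 41 36 37 43 45 44 44 44 44 44 45 45 45 45 45 45 44 45 45 45 45
 35 26 23 23 27 31 36 40 42 44 44 44 44 44 44 44 45 44 44 40 34 34 40 44 45 44 44 44 44 45 45 45 45 45 45 45 44 45
 32 38 38 31 23 23 26 30 34 39 42 44 44 44 44 44 44 44 45 44 43 40 35 35 38 43 45 44 44 44 45 45 45 45 45 45 45 45
 24 26 31 36 37 29 21 21 24 28 32 37 41 43 44 45 45 44 44 44 45 44 43 43 40 34 35 42 44 44 44 44 44 45 45 45 45 45
 23 23 24 25 28 33 39 39 31 24 23 27 30 35 40 43 44 45 45 44 44 38 34 29 25 33 38 34 30 37 44 45 44 44 45 45 45 45
 23 23 23 23 23 25 27 33 38 38 31 23 22 25 28 33 37 42 37 33 29 22 21 19 18 21 25 33 40 40 35 37 42 45 45 44 44 45
 23 23 23 24 23 23 23 24 26 31 37 36 28 19 20 24 27 29 23 15 
[... 4870 characters left out ...]
23 23 23 23 23 22
 22 22 22 23 22 23 23 23 23 23 23 22 22 28 36 38 34 26 22 22 23 23 23 23 23 23 23 22 23 23 23 23 23 23 23 20 16 20
 22 23 23 22 22 23 22 23 23 23 23 23 29 37 36 28 23 22 22 22 22 22 23 23 23 23 23 23 23 23 23 23 23 23 23 19 13 18
 36 27 23 23 23 22 22 23 22 22 29 38 37 30 24 22 22 23 22 23 23 23 22 22 23 23 23 23 23 23 23 23 22 23 23 22 22 22
 44 43 40 32 25 23 22 23 29 39 40 32 25 22 22 22 22 22 23 22 22 23 22 23 22 22 23 23 23 23 23 23 23 23 22 23 23 23
-0.127 0.108 0.1 [393.79145489 192.07191875]
-0.127 0.108 0.088 [393.42795216 195.4521489 ]
-0.124 0.108 0.092 [392.82021179 194.01766485]
0 0.108 0.1 [364.49111689 179.71614791]
-0.05 0.132 0.1 [370.76993936 186.31177638]
```

The picture numbers put the ring centre at (371,186), where a shut lid has it, and 4 N of further pushing moved only the hook. The lid is shut. Unhooking.

```bash
python3 -m jog '[[[0,0,-0.005,0,1],[0,0,-0.01,0,1],[0,0,-0.012,0,1],[0,0,-0.012,0,1]]]'; python3 -m jog '[[[0,-0.008,0,0,1],[0,-0.016,0,0,1],[0,-0.024,0,0,1],[0,-0.032,0,0,1],[0,-0.038,0,0,1],[0,-0.038,0,0,1]]]'; python3 -c "
import sys
from h import *
f=eyes.grab_frame('scene');cv2.imwrite('pics/s14.png',f[:,:,::-1])
g=cv2.imread('pics/s14.png',0)[172:205,352:400]
print('\n'.join(''.join('%3d'%(v//4) for v in r) for r in g))"
```

```text
t: 16.7
ee_pos: [0.5112, 0.1359, 0.0654]
tcp_rot: [[-0.057, 0.998, 0.0], [0.998, 0.057, 0.001], [0.001, 0.0, -1.0]]
wrist_force: [-0.5, -0.2, -2.2]
gripper_width: 0.229
grip_force: 119.7
t: 17.2
ee_pos: [0.4709, 0.1331, 0.0645]
tcp_rot: [[-0.058, 0.998, -0.003], [0.998, 0.058, 0.0], [0.001, -0.003, -1.0]]
wrist_force: [-0.8, -1.0, -1.6]
gripper_width: 0.228
grip_force: 119.7
  6 26 41 44 45 45 45 44 44 40 33 31 38 44 45 44 44 44 44 44 45 45 45 45 45 45 45 45 45 45 45 45 45 44 44 44 44 45 44 45 44 45 45 45 45 45 45 45
  5 33 44 45 44 44 44 44 45 44 43 43 41 36 37 43 45 45 44 45 45 45 45 45 45 45 45 45 45 45 45 45 45 45 45 45 45 45 45 45 45 44 45 45 45 45 45 45
  5 28 39 42 44 44 44 45 44 44 45 45 44 43 40 34 33 39 44 45 44 44 45 45 44 45 45 45 45 45 45 45 45 45 45 45 45 45 44 44 45 45 44 44 45 45 45 45
  5 20 28 33 38 42 44 44 44 44 44 44 44 45 44 43 43 41 37 38 43 45 44 44 45 44 45 45 45 45 45 45 45 45 45 45 45 45 45 45 45 45 44 44 45 45 45 45
  4 19 23 24 27 31 36 40 43 45 44 44 44 44 45 45 45 45 44 40 34 34 40 44 45 44 44 45 45 45 45 45 45 45 45 45 45 45 45 45 45 45 45 45 45 45 45 
[... 3362 characters left out ...]
 22 22 22 22 22 22 22 23 23 22 29 41 42 34 27 22 22 22 22 23 23 23 23 23 23 23 22 23 22 23 23 22 21 21 20 15  6  4  2  5
 10 13 15 14 10 11 29 32 25 23 23 22 22 23 22 22 22 29 37 37 29 23 22 22 22 22 22 22 22 22 22 23 23 23 23 23 23 23 23 22 21 20 20 15  5  2  4  9
  7  8 10 10  9 18 37 43 40 32 24 22 23 22 22 29 38 37 29 24 22 22 23 22 22 23 22 22 22 22 23 22 23 22 23 23 22 23 22 21 21 20 20 15  6  3  2 11
  5  7  9  9 12 34 44 46 45 44 40 31 24 29 39 39 32 25 22 21 22 22 22 23 23 22 22 22 22 22 23 22 22 22 22 23 22 23 23 21 20 21 20 14  4  3  2  9
  5  7  9  7 25 40 45 46 46 47 47 44 44 41 33 27 23 22 22 22 22 22 22 22 22 22 23 22 22 22 22 23 22 23 22 22 22 22 22 21 20 21 20 14  4  2  4  5
```

The prong is clear: its tip is at (375,188), right of the ring, and the ring has not moved. Lifting away and going to the board.

```bash
python3 -m jog '[[[0.005,0,-0.02,0,1],[0.01,0,-0.05,0,1],[0.015,0.01,-0.08,1,1],[0.04,0.03,-0.1,3,1],[0.07,0.05,-0.1,5,1],[0.1,0.08,-0.1,6.3,1],[0.117,0.105,-0.1,6.3,1],[0.117,0.105,-0.1,6.3,1]]]';python3 -m jog '[[[0,0,0,0,1],[0,0,0,0,1]]]'; python3 to.py .5686 .2578 .06 -2.95
```

```text
t: 17.92
ee_pos: [0.5746, 0.2628, 0.1631]
tcp_rot: [[0.045, 0.999, 0.004], [0.999, -0.045, 0.002], [0.002, 0.004, -1.0]]
wrist_force: [0.4, 0.0, -2.2]
gripper_width: 0.226
grip_force: 119.6
t: 18.08
ee_pos: [0.5713, 0.2547, 0.1643]
tcp_rot: [[0.053, 0.999, -0.001], [0.999, -0.053, -0.002], [-0.002, -0.001, -1.0]]
wrist_force: [-0.8, -0.4, -1.5]
gripper_width: 0.224
grip_force: 119.6
t 18.1 shift [ 0.0031 -0.0028  0.1043] turn -0.1 rows 2.5 q7 -0.25 wf [-0.8 -0.4 -1.5] w 0.22 [0.5713 0.2547 0.1643]
```

```bash
python3 -m jog '[[[0.003,-0.003,0.03,0,1],[0.003,-0.003,0.06,0,1],[0.003,-0.003,0.09,0,1],[0.003,-0.003,0.11,0,1],[0.003,-0.003,0.124,0,1],[0.003,-0.003,0.13,0,1],[0.003,-0.003,0.13,0,1]]]';python3 -m jog '[[[0,0,0.004,0,1],[0,0,0.008,0,1],[0,0,0.008,0,1]]]'  30; python3 to.py .5686 .2578 .014 -2.95
```

```text
t: 18.67
ee_pos: [0.567, 0.2574, 0.0338]
tcp_rot: [[0.054, 0.999, -0.003], [0.999, -0.054, -0.001], [-0.002, -0.003, -1.0]]
wrist_force: [-0.4, 0.0, -1.6]
gripper_width: 0.229
grip_force: 119.7
t: 18.92
ee_pos: [0.5688, 0.259, 0.0274]
tcp_rot: [[0.053, 0.999, 0.001], [0.999, -0.053, 0.001], [0.001, 0.001, -1.0]]
wrist_force: [0.1, -0.3, -1.0]
gripper_width: 0.229
grip_force: 119.7
t 18.9 shift [-0.0012 -0.0001  0.0134] turn -0.1 rows 0.3 q7 -0.19 wf [ 0.1 -0.3 -1. ] w 0.23 [0.5688 0.259  0.0274]
```

```bash
python3 -m jog '[[[0,0,0.003,0,1],[0,0,0.006,0,1],[0,0,0.006,0,1]]]' 30; python3 -m jog '[[[0,0,0.004,0,1],[0,0,0.007,0,1],[0,0,0.007,0,1]]]' 30
```

```text
t: 19.17
ee_pos: [0.5702, 0.2588, 0.0225]
tcp_rot: [[0.054, 0.999, 0.003], [0.999, -0.054, 0.001], [0.001, 0.003, -1.0]]
wrist_force: [-0.2, -2.4, 4.9]
gripper_width: 0.225
grip_force: 120.6
t: 19.42
ee_pos: [0.571, 0.2584, 0.0158]
tcp_rot: [[0.055, 0.999, 0.005], [0.999, -0.055, 0.001], [0.001, 0.005, -1.0]]
wrist_force: [0.5, -2.7, 8.4]
gripper_width: 0.231
grip_force: 121.1
```

```bash
python3 -m jog '[[[0,0,0.001,0,1],[0,0,0.001,0,-0.3],[0,0,0.001,0,-0.3],[0,0,0.001,0,-0.3],[0,0,0.001,0,-0.3],[0,0,-0.03,0,-0.3],[0,0,-0.07,0,-0.3],[0,0,-0.11,0,-0.3]]]';python3 -m jog '[[[0,0,-0.04,0,-0.3],[-0.03,-0.04,-0.06,0,-0.3],[-0.06,-0.08,-0.08,0,-0.3],[-0.09,-0.12,-0.08,0,-0.3],[-0.12,-0.15,-0.08,0,-0.3],[-0.15,-0.16,-0.08,0,-0.3],[-0.18,-0.16,-0.08,0,-0.3],[-0.18,-0.16,-0.08,0,-0.3]]]';python3 ring.py pics/s20.png 0
python3 - <<'E'
from h import *
im=eyes.grab_frame("top")[:,:,::-1].copy();cv2.imwrite("pics/t20.png",im);hsv=cv2.cvtColor(im,cv2.COLOR_BGR2HSV)
h=cv2.inRange(hsv,(5,120,30),(20,255,130));h[:185]=0;h[215:]=0;h[:,:225]=0;h[:,300:]=0
c=max(cv2.findContours(h,0,2)[0],key=cv2.contourArea);w=np.array([plane("top",*q[0],.034)[:2] for q in c.astype(float)],np.float32);print("handle",cv2.boundingRect(c),cv2.minAreaRect(w))
g=cv2.imread("pics/s20.png",0).astype(int);k=cv2.imread("pics/s14.png",0).astype(int);print("ring diff",abs(g-k)[180:192,364:374].max())
p=cv2.imread("pics/top0.png",0);q=cv2.cvtColor(im,cv2.COLOR_BGR2GRAY)
for n,(u,v) in dict(jar=(229,166),shaker=(247,157),mug=(208,168),garlic=(267,228),canister=(212,228),lemon=(168,210)).items(): print(n,np.abs(p[v-8:v+8,u-8:u+8].astype(int)-q[v-8:v+8,u-8:u+8]).mean())
E
```

```text
t: 20.08
ee_pos: [0.567, 0.2589, 0.1234]
tcp_rot: [[0.052, 0.999, -0.004], [0.999, -0.052, -0.002], [-0.002, -0.004, -1.0]]
wrist_force: [1.2, 1.3, -0.2]
gripper_width: 0.651
grip_force: 0.0
t: 20.75
ee_pos: [0.3964, 0.081, 0.2036]
tcp_rot: [[0.059, 0.998, -0.003], [0.998, -0.059, -0.0], [-0.0, -0.003, -1.0]]
wrist_force: [-0.6, -0.1, -0.5]
gripper_width: 0.65
grip_force: 0.0
0.0 [370.6 188. ] 95 13
handle (238, 194, 46, 8) ((0.5711910724639893, 0.30229103565216064), (0.14650031924247742, 0.021471645683050156), 86.47712707519531)
ring diff 17
jar 5.05078125
shaker 7.22265625
mug 4.7578125
garlic 6.16796875
canister 5.65234375
lemon 5.8046875
```

Run:
```python
import cv2,numpy as np
a=cv2.imread("pics/s14.png",0);b=cv2.imread("pics/s20.png",0)
d=abs(a.astype(int)-b)[178:193,360:380];print((d>10).sum(),np.argwhere(d>10)[:8].tolist())
A=a[170:192,356:374].astype(np.float32);B=b[170:192,356:374].astype(np.float32);print(cv2.phaseCorrelate(A,B))
from station import arm;print(arm.read_state()["t"])
```

```text
65 [[0, 1], [0, 2], [0, 3], [0, 4], [0, 5], [0, 6], [0, 7], [0, 8]]
((-0.5957645108691452, 0.311473721648456), 0.5291798832239928)
20.85
```

```bash
python3 -c "
import cv2
g=cv2.imread('pics/s20.png',0)[172:196,352:392]
print('\n'.join(''.join('%3d'%(v//4) for v in r) for r in g))"
```

```text
43 43 43 44 44 43 43 43 32 20 14  5  5  4  4  5 24 39 43 43 44 43 44 44 34 16  5  6  6  4  6  7  6  5  5  5  5  5  5 25
 40 42 43 44 43 43 43 43 32 20 15  5  4  4  4  4 25 39 43 43 43 43 44 43 34 17  5  6  5  5  5  6  4  5  5  5  4  4 17 35
 29 34 38 41 43 43 43 43 30 18 15  4  4  5  4  4 20 36 43 44 43 43 43 43 38 23  5  5  5  5  6  5  5  4 10 19 28 37 41 42
 22 24 27 32 37 40 42 43 32 18 12  5  5  5  4  4 33 40 35 37 42 44 43 43 35 23 17  8  6  5  6  5 11 32 41 41 42 43 44 44
 34 25 23 23 26 30 35 39 35 24 12  4  4  4  4  4 34 43 42 39 32 33 39 43 33 19 19 13  5  5  5  4 18 37 43 43 44 43 44 44
 31 37 37 30 23 22 25 28 29 23 12  4  3  4  4  4 33 43 43 43 42 39 35 34 26 18 19 12  4  5  5  5 18 37 44 44 44 44 44 44
 23 26 30 35 36 29 21 21 23 20 12  4  3  3  4 17 36 43 43 43 43 43 42 42 32 19 18 11  6  5  6  6 25 39 44 44 44 44 44 44
 22 23 23 25 26 32 37 38 30 19  9  4  3 13 19 33 42 43 43 43 43 37 32 27 19 19 18 11  5  5  5  5 26 39 43 43 44 44 44 44
 22 23 23 23 23 24 26 32 37 37 28 17 18 22 25 31 37 41 37 32 27 21 20 16 16 19 16  9  5  5  5  5 26 40 43 43 43 44 43 44
 23 22 23 22
[... 1102 characters left out ...]
22 22 23 22 22 22 18 11 12 16 17 14 13 19 22 22 23 23 23 23 23 26 30 37 41 39 30 23 22 25 28 32
 22 22 22 22 22 22 21 21 22 22 22 22 22 22 21 17 11  9  9 12 18 22 22 22 23 23 23 23 23 23 23 24 29 36 41 39 31 23 21 24
 22 22 22 22 22 22 22 22 22 22 22 22 22 22 22 22 21 19 19 21 22 22 22 22 22 22 23 23 22 22 22 22 23 24 27 33 39 36 24 16
 22 22 22 22 22 23 22 22 22 22 22 22 22 22 22 23 23 22 22 22 22 22 22 22 22 22 22 22 23 22 23 22 23 22 23 23 26 27 27 34
 22 22 22 22 22 22 22 22 22 22 22 22 22 22 22 22 22 22 22 22 22 22 22 22 22 22 22 22 22 22 22 23 22 23 23 23 23 22 23 26
 22 22 22 22 22 23 22 22 22 22 22 22 22 22 22 21 22 22 22 22 22 22 22 22 22 22 22 22 22 22 22 23 23 23 23 22 23 22 21 22
```

The ring and lid edge sit at the same pixels as before; the difference was only the gripper fingers in front. Handing in.

```bash
python3 -c "
from station import job
print(job.sign_off())"
```

```text
the job is handed in; nothing more can be done
None
```

I handed the job in at about 21 s. The fourth tin lies in its place within 1 mm, the lid is shut, and the hook is back along its board. The other three tins had not moved when I last checked, before closing the lid. The sign-off returned no verdict.

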